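# Flip a gearbox cover onto the scraping board

### The arm

A 6-joint arm with a two-finger parallel gripper is mounted at the origin on the work surface. World frame = base frame: x ahead of the robot, y to its left, z up, the work surface at z = 0. Lengths are in m, angles in rad, forces in N, time in s.
With the tool pointing down it reaches from about 0.375 to 0.925 m from the base axis. Payload 5.7 kg.
Tool frame: the origin (TCP) lies on the mounting face of the last link; the fingertips stand 173 mm ahead of it and the grasp point (between the pads) lies 155 mm ahead of it (r.tip_extent is the distance from the TCP to the fingertips, in m); z points along the fingers, y is the line along which they close (so a half turn about z gives the same grasp; the last joint's range is limited). The gripper opens to 85 mm and grips with 20 to 120 N. Pads are 22 mm wide; open, the fingers measure 114 mm over their backs; the gripper's body (76 mm by 85 mm) begins 54 mm behind the grasp point. The pads swing forward as they close: fully open they stand 13 mm farther back than shut.
Start: joints at [-1.235, 0.359, 1.51, -0, 1.272, -0.115], TCP at [0.261, -0.54, 0.405] pointing down, gripper open.
Joint ranges: [-2.97, 2.97], [-1.01, 2.36], [0.21, 2.38], [-0.96, 4.11], [0.2, 2.71], [-2.98, 2.98]. Speed limits (rad/s): [2.39, 2.39, 3.14, 3.14, 3.14, 3.14].

### API

Orientations are given as a unit quaternion [x, y, z, w].
In Python, from workcell import r gives the robot as it stands.
- The arm moves only by the tool carry_out, never from a script. Its argument "commands" is a list of rows, each a list of 5 numbers: the opening in per cent of the stroke, from 0 (shut) to 100 (fully open), then the shift along the tool's x, y, z in m, then the turn about the tool's z in rad. In form: [[fingers, tx, ty, tz, twist], ...]. A call has 1 to 12 rows; each row shifts and turns the commanded pose from where the row before left it, along the tool's axes as they then stand; what a row does not reach is not made up. A row lasts 1/8 s, in which the tool goes at most 62.5 mm and 10.7 degrees, less where a joint would pass 70% of its speed; a pose out of reach is approached as far as the arm can. A call is refused whole if a number of a shift passes 0.0625 or a number of a turn 0.188, either way. A call with a gripper value outside its range is refused whole. The fingers move at their own pace and stop on an object; "force" is the grip in N (left out, the last holds). Time passes only in rows, so rows that do not move let the fingers close. It gives the time, the measured TCP pose, the force, the opening and the grip force at its end, in the units of the state.
- r.get_obs(): the state, without advancing time (a new reading comes with each control period).
- r.read_camera(name): name is "scene" or "top" or "wrist"; returns a dict with "pixels" (420x560x3 uint8, red, green, blue), "fx", "fy", "cx", "cy" (pixels), "dist" ([k1, k2, p1, p2, k3] as OpenCV has them; the pictures are not rectified), "extrinsics" (4x4, takes a point from camera to world coordinates). Camera axes: x right, y down, z forward; pixel columns grow to the right and rows downward; lengths in m; the calibration is good to about 2 mm. A picture is of the moment at which its call begins. There is no depth.
- r.sign_off(): hands the job in; it is judged then, once.
The state is a dict: "time": time; "q": joint angles; "joint_velocities": joint speeds; "joint_efforts": joint torques, N m; "ee_pos": TCP position; "orientation": TCP orientation; "wrist_force": force on the tool from outside, world axes, zero at the start; "moment": the same for the moment, N m; "width": finger opening in m; "gripper_force": force on a finger pad.
Only numpy, scipy, OpenCV 4.12 (cv2) and the standard library are available. Lean on these libraries where they do the work, as an engineer would, in place of code of your own. Each camera call takes 0.05 s, during which the arm holds its last target. There are 200 camera calls.

### The job

Turn the gearbox cover over, gasket face up, onto the wooden board so the old gasket can be scraped off: with the fingertips push it against the near edge of the board, tip it up there on its front edge and push it over onto the board, then push it on until the whole cover lies flat on the board. Do not pick the cover up or carry it - its lower edge stays down on the bench or board - and leave the scraper and all the other things where they are.

Things in the scene. Friction and masses are not known exactly. Their poses are not given: they have to be found in the camera images.
- board: wooden scraping board screwed to the bench and immovable: 190 mm wide (x), 250 mm long (y), 18 mm thick, with square upright sides. The origin lies at bench height below the middle of its working edge, the side that faces the cover. x runs along that edge, y points away from the cover across the board (board from y = 0 to 250 mm, x = -95 to 95 mm), z up.
- cover: loose cast aluminium gearbox cover, 0.2-0.35 kg: flat square-edged flange 112 (x) by 92 (y) by 8 mm; a raised panel 70 by 50 mm, 3 mm high, on the outer face (+z); the gasket face (-z) is flat with dark remains. Origin: centre of the gasket face. Starts flat on the bench, z up, y towards the board within 17 degrees, middle of the front edge 25-80 mm from it. Fingers grip its edges by friction (about 1)
- cover_front_left (a point): front left corner of the cover's flange (cover x = -56 mm, y = +46 mm), half-way through its 8 mm thickness; the front edge is the one nearest the board at the start
- cover_front_right (a point): front right corner of the cover's flange (cover x = +56 mm, y = +46 mm), half-way through its 8 mm thickness; the front edge is the one nearest the board at the start
- cover_rear_left (a point): rear left corner of the cover's flange (cover x = -56 mm, y = -46 mm), half-way through its 8 mm thickness; the rear edge is the one away from the board at the start
- cover_rear_right (a point): rear right corner of the cover's flange (cover x = +56 mm, y = -46 mm), half-way through its 8 mm thickness; the rear edge is the one away from the board at the start
- scraper_center (a point): gasket scraper, 175 mm long, round wooden handle and flat blade, lying on the far end of the board; point at mid-length, 11 mm above the board. To be left alone.
- bearing: ball bearing ring 72 mm across, 17 mm high, lying on the bench beside the cover; origin under its centre. To be left alone.
- socket: deep socket, a steel tube 30 mm across and 42 mm high standing on the bench beside the board; origin under its centre. To be left alone.
- shaft: gearbox input shaft, 158 mm high, standing on its 76 mm gear; origin under its centre. To be left alone.
- spraycan: aerosol can, 64 mm across, 190 mm high, standing; origin under its centre. To be left alone.
- screwdriver: screwdriver lying on the bench; origin at its middle, on the bench. To be left alone.
- dish: round steel bolt dish, 116 mm across, 26 mm high; origin under its centre. To be left alone.
Mind the look-alikes: they are no part of the job. Several things have the shape of the cover; the one meant has the colours described above.

How it is judged:
On the way, in this order (a step that is already met when the one before it is completed fails the run):
1. the cover is tipped up steeply, standing on its front edge at the foot of the board's working edge (angle between cover's own z axis and vertical between 1 and 2 rad and height (world z) of each of cover_front_left, cover_front_right below 0.022 m and y of cover_front_left in the frame of board between -0.035 and 0.02 m and y of cover_front_right in the frame of board between -0.035 and 0.02 m), for 0.05 s.
2. the cover has gone over and lies gasket face up (angle between cover's own z axis and vertical above 2.9 rad and contact force between cover and board above 0.5 N), for 0.1 s.
At the end, for the whole second after the job is handed in: The cover lies flat (within 7 degrees) on the board, gasket face up, all four corners within the board's outline (2 mm allowed), at rest (angle between cover's own z axis and vertical above 3.02 rad and y of cover_front_left in the frame of board between -0.002 and 0.252 m and x of cover_front_left in the frame of board between -0.097 and 0.097 m and height (world z) of cover_front_left between 0.018 and 0.034 m and y of cover_front_right in the frame of board between -0.002 and 0.252 m and x of cover_front_right in the frame of board between -0.097 and 0.097 m and height (world z) of cover_front_right between 0.018 and 0.034 m and y of cover_rear_left in the frame of board between -0.002 and 0.252 m and x of cover_rear_left in the frame of board between -0.097 and 0.097 m and height (world z) of cover_rear_left between 0.018 and 0.034 m and y of cover_rear_right in the frame of board between -0.002 and 0.252 m and x of cover_rear_right in the frame of board between -0.097 and 0.097 m and height (world z) of cover_rear_right between 0.018 and 0.034 m and linear speed of cover below 0.02 m/s and angular speed of cover below 0.2 rad/s and contact force between cover and board above 0.5 N); the robot touches nothing.
It fails at once if the cover is lifted clear: all four of its corners are more than 40 mm above the bench (height (world z) of each of cover_front_left, cover_front_right, cover_rear_left, cover_rear_right above 0.04 m).
It fails at once if a bystander (scraper, bearing, socket, shaft, can, screwdriver, dish) is moved by more than 20 mm (distance of any of scraper_center, bearing, socket, shaft, spraycan, screwdriver, dish from where it was at the start of the episode above 0.02 m).
It also fails if it takes over 59 s, if anything falls off the work surface, if the arm or the gripper's body presses on something with over 40 N, if the wrist force passes 120 N, or if a joint passes its speed limit or range.

## Working session

There is one attempt and no reset: what is moved stays moved. The work goes in short steps, Python scripts to look and compute and a tool call to move; the robot and the scene stay as the last step left them, time stands still between calls to the robot, and variables do not carry over. Pictures are saved under pics/ and viewed, at most 10 in all, crops included, and the job is handed in when it is done.

Besides the shell and the picture viewer there is one more tool, called after "Emit:" in YAML: its name, and indented under it one key for each argument. carry_out: Moves the arm, as the interface text tells. Its arguments: {"type":"object","properties":{"commands":{"type":"array","items":{"type":"array","items":{"type":"number"}}},"force":{"type":"number"}},"required":["commands"]}

```bash
mkdir -p pics; ls
python3 - <<'E'
from workcell import r
import cv2,numpy as np
o=r.get_obs(); print({k:np.round(v,3) for k,v in o.items()}, r.tip_extent)
a=[]
for n in ["scene","top"]:
    c=r.read_camera(n); np.savez(n+".npz",**{k:np.array(v) for k,v in c.items()})
    cv2.imwrite(f"pics/{n}0.png",c["pixels"][:,:,::-1]); print(n,c["fx"],c["dist"],np.round(c["extrinsics"],3).tolist())
E
```

```text
pics
{'time': np.float64(0.0), 'q': array([-1.235,  0.36 ,  1.511, -0.   ,  1.272, -0.115]), 'joint_velocities': array([-0.002,  0.001,  0.002, -0.001,  0.001,  0.002]), 'joint_efforts': array([-1.0000e-03, -5.2762e+01, -2.7862e+01, -0.0000e+00,  1.3000e-02,
       -0.0000e+00]), 'ee_pos': array([ 0.261, -0.54 ,  0.404]), 'orientation': array([ 0.975,  0.223, -0.   , -0.001]), 'wrist_force': array([-0.852, -0.312,  0.388]), 'moment': array([ 0.021, -0.023, -0.01 ]), 'gripper_force': np.float64(0.0), 'width': np.float64(0.085)} 0.1734
scene 412.1274887334866 [-0.09717889  0.          0.          0.          0.        ] [[-0.47, 0.616, -0.632, 1.223], [0.883, 0.342, -0.322, 0.356], [0.018, -0.709, -0.705, 0.826], [0.0, 0.0, 0.0, 1.0]]
top 504.82702437731814 [0.02441299 0.         0.         0.         0.        ] [[0.028, -0.988, 0.155, 0.294], [-1.0, -0.029, -0.006, -0.009], [0.01, -0.154, -0.988, 1.485], [0.0, 0.0, 0.0, 1.0]]
```

View pics/scene0.png

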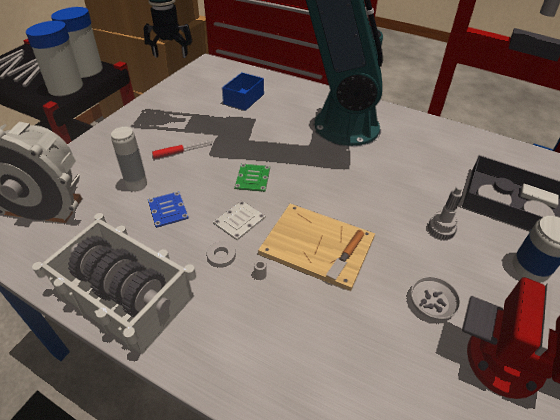

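View pics/top0.png

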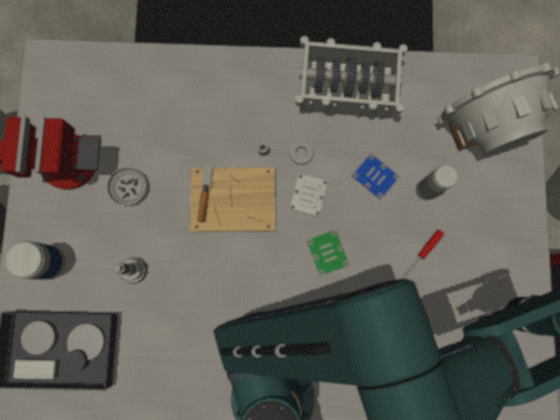

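The scene view shows the aluminium cover at (239,219) and the board at (318,245). In the top view the cover is at (309,195), the board spans (190–275, 167–232) and the bearing is at (302,153). The blue and green plates are the look-alikes.

```bash
cat > h.py <<'E'
import cv2,numpy as np
def cast(c,uv,z):
    K=np.array([[c["fx"],0,c["cx"]],[0,c["fy"],c["cy"]],[0,0,1.]])
    p=cv2.undistortPoints(np.array(uv,float).reshape(-1,1,2),K,np.array(c["dist"],float)).reshape(-1,2)
    E=np.array(c["extrinsics"]); d=np.c_[p,np.ones(len(p))]@E[:3,:3].T; o=E[:3,3]
    return o+d*((z-o[2])/d[:,2])[:,None]
def blob(m,seed):
    n,l,s,ce=cv2.connectedComponentsWithStats(m.astype(np.uint8))
    k=[i for i in range(1,n) if s[i,4]>150]
    i=min(k,key=lambda i:np.hypot(*(ce[i]-seed)))
    return max(cv2.findContours((l==i).astype(np.uint8),cv2.RETR_EXTERNAL,cv2.CHAIN_APPROX_NONE)[0],key=len).reshape(-1,2)
def rect(c,m,seed,z):
    P=cast(c,blob(m,seed),z)[:,:2]
    (x,y),s,a=cv2.minAreaRect((P*1000).astype(np.float32))
    return np.round([x,y,*s,a],1), np.round(cv2.boxPoints(((x,y),s,a)),1).tolist()
E
python3 - <<'E'
from h import *
for n,sb,sc in [("top",(233,199),(309,195)),("scene",(318,245),(239,219))]:
    c=dict(np.load(n+".npz")); p=c["pixels"]; hsv=cv2.cvtColor(p,cv2.COLOR_RGB2HSV)
    b=(hsv[...,1]>70)&(hsv[...,0]<30)&(hsv[...,2]>110)
    b=cv2.morphologyEx(b.astype(np.uint8),cv2.MORPH_CLOSE,np.ones((9,9)))
    print(n,"board",rect(c,b,sb,.018))
    print(p[sc[1]-25:sc[1]+26:5,sc[0],:].tolist())
    for t in (175,190,200):
        m=cv2.morphologyEx(((hsv[...,2]>t)&(hsv[...,1]<50)).astype(np.uint8),cv2.MORPH_CLOSE,np.ones((5,5)))
        try: print(t,rect(c,m,sc,.008))
        except Exception as e: print(t,e)
E
```

```text
top board (array([558.6, 135.2, 191.8, 250.9,   1.8]), [[458.8999938964844, 257.6000061035156], [466.70001220703125, 6.800000190734863], [658.4000244140625, 12.699999809265137], [650.5999755859375, 263.6000061035156]])
[[136, 131, 122], [134, 130, 122], [158, 154, 139], [160, 156, 143], [159, 157, 144], [148, 143, 134], [147, 142, 131], [160, 158, 144], [164, 160, 145], [127, 124, 115], [131, 124, 116]]
175 min() iterable argument is empty
190 min() iterable argument is empty
200 min() iterable argument is empty
scene board (array([565.9, 135.4, 202. , 250.8,   1.9]), [[460.70001220703125, 257.29998779296875], [469.20001220703125, 6.699999809265137], [671.0999755859375, 13.5], [662.5999755859375, 264.20001220703125]])
[[166, 153, 145], [166, 155, 145], [188, 176, 164], [191, 182, 169], [196, 186, 173], [192, 182, 169], [192, 182, 168], [196, 187, 172], [192, 180, 167], [165, 152, 144], [171, 156, 148]]
175 (array([612.9, -93.1, 100.9, 174.6,  77.7]), [[516.9000244140625, -123.80000305175781], [687.5999755859375, -160.89999389648438], [709.0, -62.29999923706055], [538.2999877929688, -25.200000762939453]])
190 (array([581.3, -90.9,  90.7, 109.9,  77.2]), [[517.5999755859375, -123.0], [624.9000244140625, -147.3000030517578], [644.9000244140625, -58.79999923706055], [537.7000122070312, -34.599998474121094]])
200 (array([584.3, -82.8,  75.4, 107. ,  79. ]), [[524.5999755859375, -109.5], [629.5999755859375, -130.0], [644.0, -56.0], [539.0, -35.5]])
```

Run:
```python
from h import *
c=dict(np.load("top.npz")); hsv=cv2.cvtColor(c["pixels"],cv2.COLOR_RGB2HSV)
for t in (140,146,152):
    m=cv2.morphologyEx(((hsv[...,2]>t)&(hsv[...,1]<50)).astype(np.uint8),cv2.MORPH_CLOSE,np.ones((5,5)))
    print(t,rect(c,m,(309,195),.008))
from workcell import r
from scipy.spatial.transform import Rotation as R
o=r.get_obs(); print(R.from_quat(o["orientation"]).as_matrix().round(3).tolist(),o["ee_pos"])
```

```text
140 (array([581.5, -88.8,  92.2, 111.5,  78.5]), [[517.7000122070312, -122.9000015258789], [626.9000244140625, -145.1999969482422], [645.4000244140625, -54.79999923706055], [536.0999755859375, -32.5]])
146 (array([581.6, -88.7,  89.8, 109. ,  77.5]), [[518.5999755859375, -120.69999694824219], [625.0, -144.3000030517578], [644.5, -56.70000076293945], [538.0999755859375, -33.0]])
152 (array([580.9, -88.1,  85.4, 106.5,  78.2]), [[520.0, -119.0], [624.2000122070312, -140.8000030517578], [641.7000122070312, -57.20000076293945], [537.5, -35.400001525878906]])
[[0.9, 0.436, -0.001], [0.436, -0.9, 0.002], [0.0, -0.002, -1.0]] [ 0.26129861 -0.53975657  0.40392776]
```

Emit:
carry_out:
  commands:
    - [75,0,0,0,-0.152]
    - [75,0,0,0,-0.152]
    - [75,0,0,0,-0.152]
    - [75,0,0,0,-0.152]
    - [75,0,0,0,-0.152]
    - [75,0,0,0,-0.152]

```text
time: 0.85
ee_pos: [0.2613, -0.5399, 0.4042]
orientation: [0.775, 0.632, 0.0, -0.001]
wrist_force: [-0.6, -0.0, 0.3]
width: 0.0641
gripper_force: 0.0
```

Emit:
carry_out:
  commands:
    - [75,0.036,0.0184,0,0]
    - [75,0.036,0.0184,0,0]
    - [75,0.036,0.0184,0,0]
    - [75,0.036,0.0184,0,0]
    - [75,0.036,0.0184,0,0]
    - [75,0.036,0.0184,0,0]
    - [75,0.036,0.0184,0,0]
    - [75,0.036,0.0184,0,0]
    - [75,0.036,0.0184,0,0]
    - [75,0.036,0.0184,0,0]
    - [75,0.036,0.0184,0,0]
    - [75,0.036,0.0184,0,0]

```text
time: 2.35
ee_pos: [0.5672, -0.1618, 0.4043]
orientation: [0.777, 0.63, -0.0, -0.0]
wrist_force: [-0.8, -1.2, 0.1]
width: 0.064
gripper_force: 0.0
```

Emit:
carry_out:
  commands:
    - [75,0,0,0,0]
    - [75,0,0,0.05,0]
    - [75,0,0,0.05,0]
    - [75,0,0,0.04,0]
    - [75,0,0,0,0]

```text
time: 2.98
ee_pos: [0.5644, -0.1629, 0.2616]
orientation: [0.777, 0.63, -0.002, -0.003]
wrist_force: [0.0, -0.3, 0.1]
width: 0.0642
gripper_force: 0.0
```

```bash
cat >> h.py <<'E'
from scipy.spatial.transform import Rotation as R
B=np.array([.5624,.0103]); YB=np.array([-.031,.9995]); XB=np.array([.9995,.031])
def st(r):
    o=r.get_obs(); M=R.from_quat(o["orientation"]).as_matrix(); d=np.array(o["ee_pos"])[:2]-B
    print("t",round(float(o["time"]),2),"board xy mm",np.round([d@XB*1e3,d@YB*1e3],1),"z",round(o["ee_pos"][2]*1e3,1),"yaw",round(np.degrees(np.arctan2(M[1,0],M[0,0])),2),"F",np.round(o["wrist_force"],1),"w",round(float(o["width"])*1e3,1))
def pic(r,cam,name):
    c=r.read_camera(cam); cv2.imwrite("pics/"+name+".png",c["pixels"][:,:,::-1]); np.savez(name+".npz",**{k:np.array(v) for k,v in c.items()}); return c
E
python3 -c "
from h import *; from workcell import r
st(r); pic(r,'wrist','w1')"
```

```text
t 2.98 board xy mm [  -3.3 -173.2] z 261.6 yaw 78.05 F [ 0.  -0.3  0.1] w 64.2
```

View pics/w1.png

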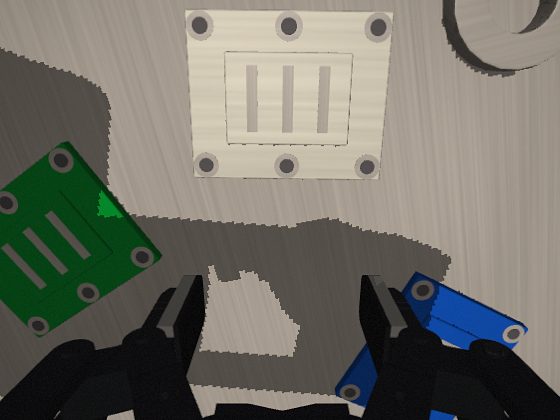

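The wrist view shows the cover at (186–393, 10–180), square to the fingers, whose tips are at (180,290) and (380,290). The blue plate starts at (415,272), close to the right finger, so I'll measure the clearances.

Run:
```python
from h import *
from workcell import r
o=r.get_obs(); M=R.from_quat(o["orientation"]).as_matrix(); p=np.array(o["ee_pos"])
def tool(P): return ((P-p)@M*1e3)[:,:2].round(1).tolist()
c=dict(np.load("w1.npz"))
print("cover",tool(cast(c,[(186,10),(393,11),(379,180),(195,177)],.008)))
print("blue top",tool(cast(c,[(417,272),(527,325)],.008)),"green",tool(cast(c,[(161,257),(66,142)],.008)))
```

```text
cover [[121.2, -54.4], [120.7, 55.3], [29.1, 55.0], [30.5, -55.7]]
blue top [[-32.2, 84.8], [-72.5, 165.7]] green [[-22.3, -81.5], [51.5, -130.8]]
```

Emit:
carry_out:
  commands:
    - [75,0.004,0,0.035,0]
    - [75,0.004,0,0.035,0]
    - [75,0,0,0.008,0]
    - [75,0,0,0,0]

```text
time: 3.52
ee_pos: [0.5689, -0.1557, 0.188]
orientation: [0.777, 0.63, 0.0, 0.001]
wrist_force: [1.1, -0.1, -0.6]
width: 0.064
gripper_force: 0.0
```

Emit:
carry_out:
  commands:
    - [75,0,0,0.003,0]
    - [75,0,0,0.003,0]
    - [75,0,0,0.001,0]
    - [75,0,0,0,0]

```text
time: 4.03
ee_pos: [0.5683, -0.1551, 0.1798]
orientation: [0.777, 0.63, 0.0, -0.0]
wrist_force: [0.4, -0.8, 0.1]
width: 0.0638
gripper_force: 0.0
```

Emit:
carry_out:
  commands:
    - [75,0,0,0.002,0]
    - [75,0,0,0.002,0]
    - [75,0,0,0.002,0]
    - [75,0,0,0,0]

```text
time: 4.53
ee_pos: [0.5682, -0.155, 0.1734]
orientation: [0.777, 0.63, -0.0, -0.0]
wrist_force: [-0.5, 0.1, 0.1]
width: 0.0642
gripper_force: 0.0
```

Emit:
carry_out:
  commands:
    - [75,0,0,0.002,0]
    - [75,0,0,0.002,0]
    - [75,0,0,0,0]

```text
time: 4.9
ee_pos: [0.5682, -0.1551, 0.1695]
orientation: [0.777, 0.63, -0.0, -0.0]
wrist_force: [-0.7, 0.2, -0.0]
width: 0.064
gripper_force: 0.0
```

Emit:
carry_out:
  commands:
    - [75,0,0,0.001,0]
    - [75,0,0,0.001,0]
    - [75,0,0,0,0]

```text
time: 5.28
ee_pos: [0.5682, -0.1551, 0.1676]
orientation: [0.777, 0.63, -0.0, -0.0]
wrist_force: [-0.6, -0.0, -0.7]
width: 0.0642
gripper_force: 0.0
```

Emit:
carry_out:
  commands:
    - [75,0.004,0,0,0]
    - [75,0.004,0,0,0]
    - [75,0.005,0,0,0]
    - [75,0.005,0,0,0]
    - [75,0,0,0,0]

```text
time: 5.9
ee_pos: [0.5721, -0.1369, 0.1677]
orientation: [0.777, 0.63, 0.0, -0.0]
wrist_force: [-0.3, -0.4, -0.1]
width: 0.064
gripper_force: 0.0
```

Run:
```python
from h import *
from workcell import r
st(r); c=pic(r,'wrist','w2'); hsv=cv2.cvtColor(c["pixels"],cv2.COLOR_RGB2HSV)
cv2.imwrite("pics/w2.png",c["pixels"][:,:,::-1])
```

```text
t 5.9 board xy mm [   5.1 -147.5] z 167.7 yaw 78.11 F [-0.3 -0.4 -0.1] w 64.0
```

View pics/w2.png

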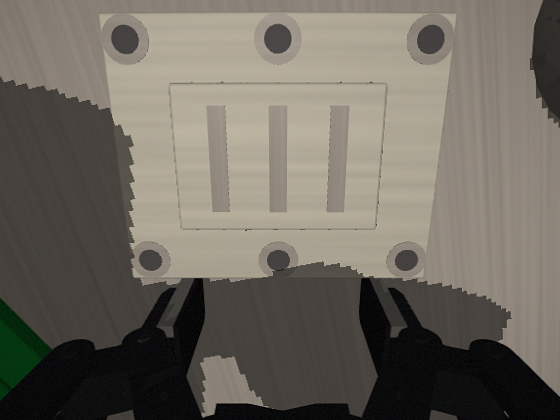

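The cover's rear edge is at row 277, right at the fingertips at (185,280) and (378,280).

Run:
```python
from h import *
from workcell import r
o=r.get_obs(); M=R.from_quat(o["orientation"]).as_matrix(); p=np.array(o["ee_pos"])
c=dict(np.load("w2.npz"))
print("cover",((cast(c,[(99,13),(457,13),(426,277),(131,277)],.008)-p)@M*1e3)[:,:2].round(1).tolist())
```

```text
cover [[103.2, -57.2], [103.3, 52.8], [13.2, 53.8], [13.0, -58.1]]
```

Emit:
carry_out:
  commands:
    - [75,0.002,0,0,-0.03]
    - [75,0.002,0,0,-0.03]
    - [75,0.002,0,0,-0.03]
    - [75,0.002,0,0,-0.03]
    - [75,0.002,0,0,-0.03]
    - [75,0.002,0,0,-0.03]
    - [75,0.002,0,0,-0.03]
    - [75,0.002,0,0,-0.029]
    - [75,0.003,0,0,0]
    - [75,0.003,0,0,0]
    - [75,0.003,0,0,0]
    - [75,0,0,0,0]

```text
time: 7.45
ee_pos: [0.5732, -0.1122, 0.1676]
orientation: [0.696, 0.718, -0.0, -0.0]
wrist_force: [0.5, 0.6, 0.1]
width: 0.0641
gripper_force: 0.0
```

Run:
```python
from h import *
from workcell import r
st(r); pic(r,'wrist','w3')
```

```text
t 7.45 board xy mm [   7.  -122.8] z 167.6 yaw 91.79 F [0.5 0.6 0.1] w 64.1
```

View pics/w3.png

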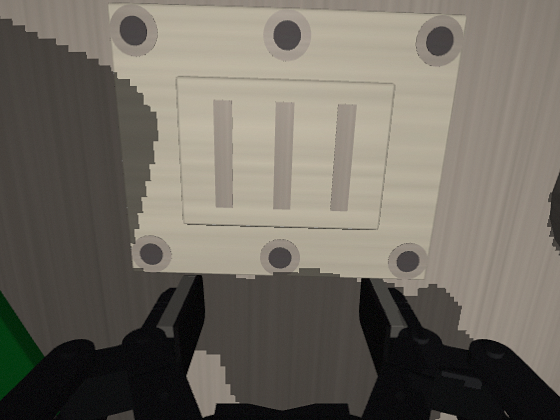

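The cover is about 2° short of square, and its front edge is about 18 mm from the board. I'll push it flush.

Emit:
carry_out:
  commands:
    - [75,0.003,0,0,0]
    - [75,0.003,0,0,0]
    - [75,0.003,0,0,0]
    - [75,0.002,0,0,0]
    - [75,0.002,0,0,0]
    - [75,0,0,0,0]

```text
time: 8.25
ee_pos: [0.5729, -0.0993, 0.1677]
orientation: [0.696, 0.718, 0.0, -0.0]
wrist_force: [-0.9, 0.6, -0.3]
width: 0.064
gripper_force: 0.0
```

Emit:
carry_out:
  commands:
    - [75,0.001,0,0,0]
    - [75,0.001,0,0,0]
    - [75,0.001,0,0,0]
    - [75,0,0,0,0]

```text
time: 8.75
ee_pos: [0.5729, -0.0966, 0.1677]
orientation: [0.696, 0.718, 0.0, -0.0]
wrist_force: [-0.1, -0.3, -0.2]
width: 0.064
gripper_force: 0.4
```

```bash
python3 -c "
from h import *; from workcell import r
st(r)"
```

```text
t 8.75 board xy mm [   7.2 -107.1] z 167.7 yaw 91.77 F [-0.1 -0.3 -0.2] w 64.0
```

Emit:
carry_out:
  commands:
    - [75,0.001,0,0,0]
    - [75,0.001,0,0,0]
    - [75,0,0,0,0]

```text
time: 9.12
ee_pos: [0.5728, -0.0945, 0.1677]
orientation: [0.696, 0.718, 0.0, -0.0]
wrist_force: [1.1, -1.4, -0.2]
width: 0.0639
gripper_force: 0.3
```

Emit:
carry_out:
  commands:
    - [75,0.001,0,0,0]
    - [75,0.001,0,0,0]
    - [75,0,0,0,0]

```text
time: 9.5
ee_pos: [0.5727, -0.0925, 0.1677]
orientation: [0.696, 0.718, 0.0, -0.0]
wrist_force: [-0.2, -0.3, -0.4]
width: 0.0642
gripper_force: 0.3
```

Emit:
carry_out:
  commands:
    - [75,0.001,0,0,0]
    - [75,0,0,0,0]

```text
time: 9.75
ee_pos: [0.5729, -0.0921, 0.1678]
orientation: [0.696, 0.718, -0.0, 0.001]
wrist_force: [0.4, -5.4, -0.7]
width: 0.0639
gripper_force: 2.4
```

Emit:
carry_out:
  commands:
    - [75,0.001,0,0,0]
    - [75,0,0,0,0]

```text
time: 10.0
ee_pos: [0.5729, -0.0917, 0.1678]
orientation: [0.696, 0.718, -0.001, 0.001]
wrist_force: [-0.3, -9.0, -1.5]
width: 0.0639
gripper_force: 4.5
```

Emit:
carry_out:
  commands:
    - [75,0.001,0,0,0]
    - [75,0,0,0,0]

```text
time: 10.25
ee_pos: [0.5729, -0.0915, 0.1679]
orientation: [0.696, 0.718, -0.001, 0.001]
wrist_force: [-1.8, -13.5, -1.2]
width: 0.064
gripper_force: 6.5
```

Emit:
carry_out:
  commands:
    - [75,0.0005,0,-0.003,0]
    - [75,0,0,-0.004,0]
    - [75,0,0,-0.004,0]
    - [75,0,0,-0.004,0]

```text
time: 10.75
ee_pos: [0.5729, -0.0908, 0.1831]
orientation: [0.696, 0.718, -0.001, 0.001]
wrist_force: [-1.0, -10.2, -0.6]
width: 0.064
gripper_force: 4.9
```

Run:
```python
from h import *
from workcell import r
st(r); pic(r,'scene','s2'); c=cv2.imread('pics/s2.png'); cv2.imwrite('pics/s2c.png',cv2.resize(c[120:300,150:390],None,fx=3.2,fy=3.2))
```

```text
t 10.75 board xy mm [   7.4 -101.4] z 183.1 yaw 91.82 F [ -1.  -10.2  -0.6] w 64.0
```

View pics/s2c.png

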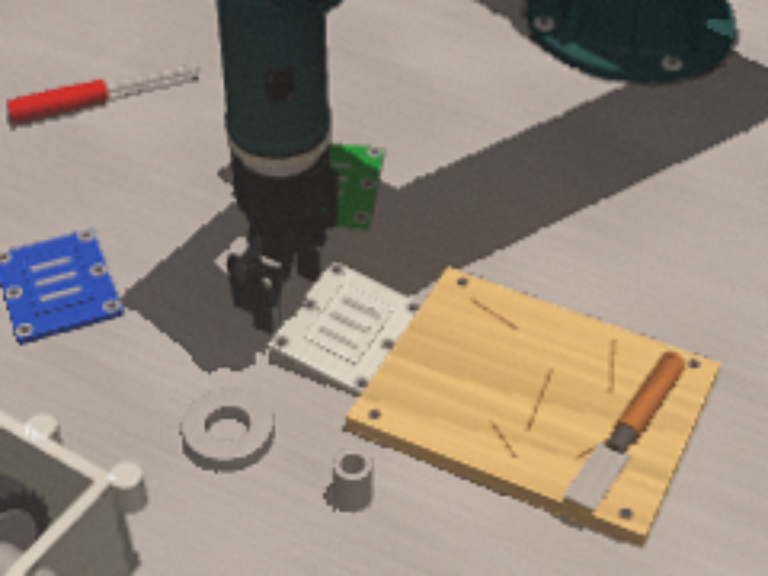

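The y force stays at about 10 N with the tips 15 mm up, so the rear edge is lifting with them. I'll follow the arc.

Emit:
carry_out:
  commands:
    - [75,0.0005,0,-0.0045,0]
    - [75,0.0007,0,-0.0044,0]
    - [75,0.001,0,-0.0044,0]
    - [75,0.0012,0,-0.0042,0]
    - [75,0.0014,0,-0.0043,0]
    - [75,0.0016,0,-0.0041,0]
    - [75,0.0018,0,-0.0041,0]

```text
time: 11.68
ee_pos: [0.5726, -0.0819, 0.2133]
orientation: [0.696, 0.718, -0.0, 0.001]
wrist_force: [-0.8, -6.8, 2.3]
width: 0.0641
gripper_force: 3.6
```

Emit:
carry_out:
  commands:
    - [75,0.0027,0,-0.0041,0]
    - [75,0.0026,0,-0.004,0]
    - [75,0.0028,0,-0.0038,0]
    - [75,0.0028,0,-0.0037,0]
    - [75,0.003,0,-0.0035,0]

```text
time: 12.3
ee_pos: [0.5722, -0.0675, 0.2325]
orientation: [0.696, 0.718, -0.0, 0.001]
wrist_force: [-0.8, -4.9, 3.0]
width: 0.0642
gripper_force: 2.7
```

Emit:
carry_out:
  commands:
    - [75,0.0032,0,-0.0033,0]
    - [75,0.0034,0,-0.0031,0]
    - [75,0.0036,0,-0.0029,0]
    - [75,0.0037,0,-0.0028,0]
    - [75,0.0039,0,-0.0025,0]
    - [75,0,0,0,0]

```text
time: 13.05
ee_pos: [0.5717, -0.049, 0.2471]
orientation: [0.696, 0.718, 0.0, 0.0]
wrist_force: [0.3, -4.5, 6.5]
width: 0.064
gripper_force: 3.8
```

Run:
```python
from h import *
from workcell import r
st(r); pic(r,'scene','s3'); c=cv2.imread('pics/s3.png'); cv2.imwrite('pics/s3c.png',cv2.resize(c[120:300,150:390],None,fx=3.2,fy=3.2))
```

```text
t 13.05 board xy mm [  7.5 -59.6] z 247.1 yaw 91.8 F [ 0.3 -4.5  6.5] w 64.0
```

View pics/s3c.png

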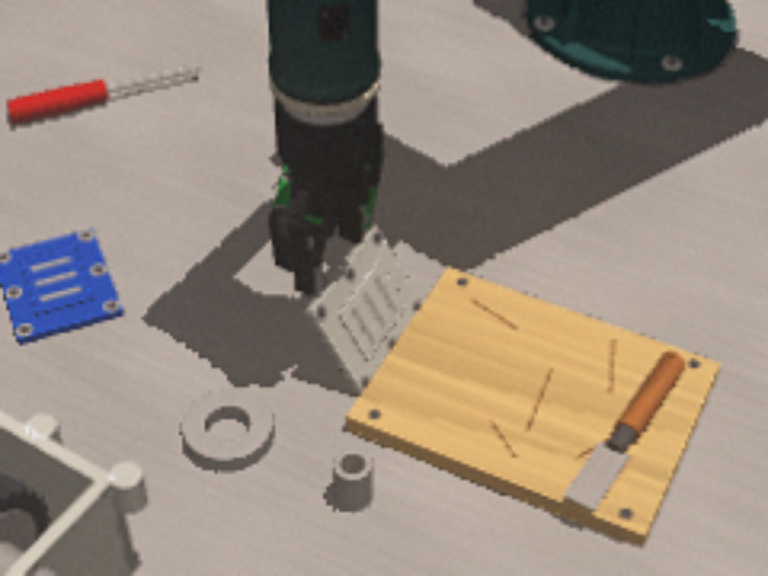

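The cover is up at about 60°, with its front edge at (365,385) to (445,290) against the foot of the board. I'll keep following the arc towards vertical.

Emit:
carry_out:
  commands:
    - [75,0.0049,0,-0.0024,0]
    - [75,0.0051,0,-0.002,0]
    - [75,0.0052,0,-0.0016,0]
    - [75,0.0053,0,-0.0014,0]

```text
time: 13.6
ee_pos: [0.5712, -0.029, 0.2554]
orientation: [0.696, 0.718, 0.0, 0.001]
wrist_force: [-1.8, -7.0, 16.1]
width: 0.0639
gripper_force: 8.3
```

Emit:
carry_out:
  commands:
    - [75,0.0054,0,-0.0018,0]
    - [75,0.0055,0,-0.0012,0]
    - [75,0.0056,0,-0.0006,0]

```text
time: 13.98
ee_pos: [0.5706, -0.0117, 0.2587]
orientation: [0.696, 0.718, 0.001, 0.0]
wrist_force: [-1.0, -0.8, 13.4]
width: 0.064
gripper_force: 6.3
```

Run:
```python
from h import *
from workcell import r
st(r); pic(r,'scene','s4'); c=cv2.imread('pics/s4.png'); cv2.imwrite('pics/s4c.png',cv2.resize(c[150:290,200:380],None,fx=4,fy=4))
```

```text
t 13.97 board xy mm [  7.5 -22.2] z 258.7 yaw 91.76 F [-1.  -0.8 13.4] w 64.0
```

View pics/s4c.png

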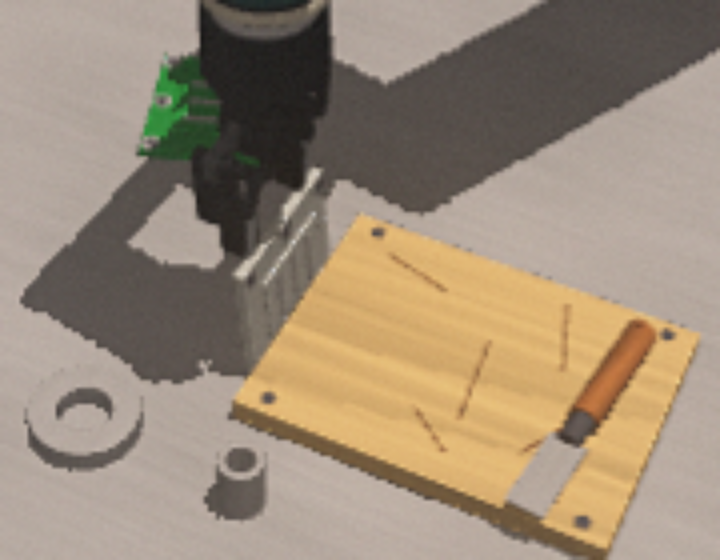

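Emit:
carry_out:
  commands:
    - [75,0.004,0,-0.0004,0]
    - [75,0.004,0,0,0]
    - [75,0.001,0,0,0]
    - [75,0,0,0,0]

```text
time: 14.52
ee_pos: [0.5703, -0.0026, 0.2591]
orientation: [0.696, 0.718, 0.001, 0.0]
wrist_force: [-0.7, -1.5, 13.1]
width: 0.0642
gripper_force: 6.5
```

Emit:
carry_out:
  commands:
    - [75,0,0,-0.002,0]
    - [75,0,0,-0.003,0]
    - [75,0,0,-0.004,0]
    - [75,-0.01,0,-0.001,0]
    - [75,-0.012,0,0,0]
    - [75,-0.01,0,0,0]

```text
time: 15.28
ee_pos: [0.571, -0.0364, 0.2677]
orientation: [0.696, 0.718, -0.0, -0.0]
wrist_force: [-0.4, -0.4, -0.4]
width: 0.064
gripper_force: 0.0
```

Run:
```python
from h import *
from workcell import r
st(r); pic(r,'scene','s5'); c=cv2.imread('pics/s5.png'); cv2.imwrite('pics/s5c.png',cv2.resize(c[150:290,200:380],None,fx=4,fy=4))
```

```text
t 15.28 board xy mm [  7.1 -46.9] z 267.7 yaw 91.74 F [-0.4 -0.4 -0.4] w 64.0
```

View pics/s5c.png

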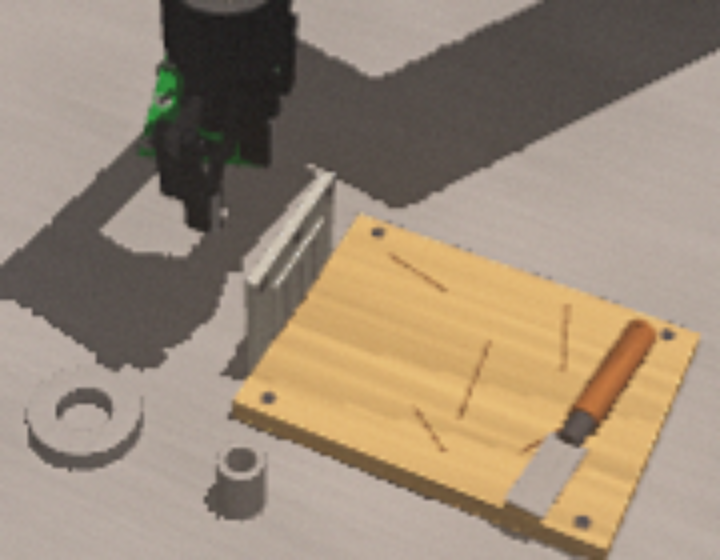

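The cover stands upright against the board edge, with its top edge from (250,280) to (330,180). I'll lower behind it and push it over.

Emit:
carry_out:
  commands:
    - [75,0,0,0.01,0]
    - [75,0,0,0.01,0]
    - [75,0,0,0.008,0]
    - [75,0.006,0,0,0]
    - [75,0.007,0,0,0]
    - [75,0.007,0,0,0]
    - [75,0.005,0,0,0]
    - [75,0.004,0,0,0]
    - [75,0.004,0,0,0]
    - [75,0.004,0,0,0]

```text
time: 16.58
ee_pos: [0.5699, 0.0019, 0.2399]
orientation: [0.696, 0.718, 0.0, 0.0]
wrist_force: [-0.4, 0.3, -0.3]
width: 0.0638
gripper_force: 0.1
```

Emit:
carry_out:
  commands:
    - [75,0.004,0,0,0]
    - [75,0.004,0,0,0]
    - [75,0.004,0,0,0]
    - [75,0.004,0,0,0]
    - [75,0.004,0,0,0]
    - [75,0.004,0,0,0]
    - [75,0,0,0,0]

```text
time: 17.45
ee_pos: [0.569, 0.026, 0.2398]
orientation: [0.696, 0.718, 0.0, -0.0]
wrist_force: [-1.1, 0.4, 0.4]
width: 0.0642
gripper_force: 0.0
```

Run:
```python
from h import *
from workcell import r
st(r); pic(r,'scene','s6'); c=cv2.imread('pics/s6.png'); cv2.imwrite('pics/s6c.png',cv2.resize(c[150:290,200:380],None,fx=4,fy=4))
```

```text
t 17.45 board xy mm [ 7.1 15.5] z 239.8 yaw 91.8 F [-1.1  0.4  0.4] w 64.2
```

View pics/s6c.png

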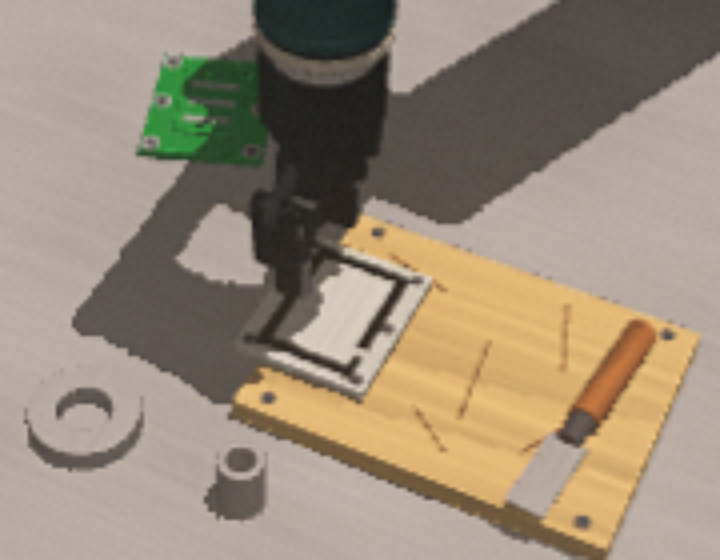

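The cover has gone over and lies gasket face up. Its near edge still overhangs the board's working edge. I'll back off and lower behind it.

Emit:
carry_out:
  commands:
    - [75,-0.02,0,-0.004,0]
    - [75,-0.025,0,0,0]
    - [75,-0.02,0,0,0]
    - [75,0,0,0,0]

```text
time: 18.0
ee_pos: [0.5713, -0.0413, 0.244]
orientation: [0.697, 0.717, 0.0, 0.0]
wrist_force: [0.9, -0.0, -0.3]
width: 0.0639
gripper_force: 0.0
```

```bash
cat > meas.py <<'E'
from h import *
from workcell import r
st(r)
for n,sd in (("top",(262,200)),("scene",(285,228))):
    c=r.read_camera(n); hsv=cv2.cvtColor(c["pixels"],cv2.COLOR_RGB2HSV)
    m=(hsv[...,1]<45)&(hsv[...,2]>(140 if n=="top" else 185))
    m=cv2.morphologyEx(m.astype(np.uint8),cv2.MORPH_CLOSE,np.ones((7,7)))
    try:
        q,b=rect(c,m,sd,.029); b=np.array(b)/1e3-B
        print(n,q,np.c_[b@XB,b@YB].round(4).tolist())
    except Exception as e: print(n,e)
E
python3 meas.py
```

```text
t 18.0 board xy mm [  7.3 -51.8] z 244.0 yaw 91.62 F [ 0.9 -0.  -0.3] w 63.9
top [581.8  12.6  76.5  48.4  24.1] [[-0.0251, 0.0096], [-0.0067, -0.0352], [0.064, -0.0061], [0.0457, 0.0386]]
scene [583.7  22.2 141.2 124.    1.8] [[-0.049, 0.0733], [-0.049, -0.0507], [0.0923, -0.0508], [0.0923, 0.0733]]
```

Emit:
carry_out:
  commands:
    - [75,0,0,0.02,0]
    - [75,0,0,0.02,0]
    - [75,0,0,0.0125,0]
    - [75,0,0,0,0]
    - [75,0,0,0,0]

```text
time: 18.73
ee_pos: [0.5714, -0.0391, 0.1918]
orientation: [0.696, 0.718, 0.0, 0.0]
wrist_force: [-0.0, -0.4, -0.2]
width: 0.0641
gripper_force: 0.0
```

Emit:
carry_out:
  commands:
    - [75,0.007,0,0,0]
    - [75,0.007,0,0,0]
    - [75,0.005,0,0,0]
    - [75,0.004,0,0,0]
    - [75,0.004,0,0,0]
    - [75,0.004,0,0,0]
    - [75,0,0,0,0]

```text
time: 19.6
ee_pos: [0.5702, -0.008, 0.1914]
orientation: [0.696, 0.718, 0.0, -0.0]
wrist_force: [1.0, -0.3, 0.5]
width: 0.064
gripper_force: 0.2
```

Emit:
carry_out:
  commands:
    - [75,0.004,0,0,0]
    - [75,0.004,0,0,0]
    - [75,0.004,0,0,0]
    - [75,0.004,0,0,0]
    - [75,0.004,0,0,0]
    - [75,0.004,0,0,0]
    - [75,0.003,0,0,0]
    - [75,0,0,0,0]

```text
time: 20.6
ee_pos: [0.5692, 0.0192, 0.1912]
orientation: [0.696, 0.718, 0.0, -0.0]
wrist_force: [-0.1, 1.4, -0.7]
width: 0.0638
gripper_force: 0.0
```

Emit:
carry_out:
  commands:
    - [75,-0.015,0,0,0]
    - [75,-0.03,0,-0.01,0]
    - [75,-0.05,0,-0.04,0]
    - [75,-0.055,0,-0.04,0]
    - [75,-0.055,0,-0.04,0]
    - [75,-0.055,0,0,0]
    - [75,0,0,0,0]
    - [75,0,0,0,0]

```text
time: 21.6
ee_pos: [0.5763, -0.2315, 0.3132]
orientation: [0.697, 0.717, 0.0, -0.001]
wrist_force: [-0.4, 0.1, 0.5]
width: 0.0641
gripper_force: 0.0
```

```bash
sed -i 's/(262,200)/(252,199)/;s/(285,228)/(300,235)/' meas.py; python3 meas.py
```

```text
t 21.6 board xy mm [   6.4 -242.1] z 313.2 yaw 91.69 F [-0.4  0.1  0.5] w 64.1
top [565.2  75.9 110.4  91.    1.9] [[-0.0504, 0.1108], [-0.0502, 0.0198], [0.0601, 0.02], [0.06, 0.1111]]
scene [620.4  -9.2 200.7 324.4  50.8] [[-0.1309, 0.0094], [0.114, -0.2034], [0.2457, -0.0518], [0.0008, 0.1608]]
```

```bash
python3 -c "
from workcell import r
print(r.sign_off())"
```

```text
the job is handed in; nothing more can be done
None
```

The cover lies gasket face up on the board, at about x −50 to 60 mm and y 20 to 111 mm in the board frame by the top camera, and the arm is clear; I handed the job in at about 21.6 s, but no verdict was shown.

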